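Fit the washed roller into the dough sheeter on its spindle

ROBOT

A 6-joint arm with a two-finger parallel gripper is mounted at the origin on the work surface. World frame = base frame: x ahead of the robot, y to its left, z up, the work surface at z = 0. Lengths are in m, angles in rad, forces in N, time in s.
With the tool pointing down it reaches from about 0.375 to 0.975 m from the base axis. Payload 3.8 kg.
Tool frame: the origin (TCP) lies between the finger pads; the fingertips stand nose_length ahead of it and the grasp point (between the pads) lies 3 mm ahead of it (nose_length is the distance from the TCP to the fingertips, in m); x points along the fingers, y is the direction in which the jaws open and shut, and the axes are right-handed (so a half turn about x gives the same grasp; the last joint's range is limited). The gripper opens to 88 mm and grips with 3 to 60 N. Pads are 18 mm wide; open, the fingers measure 123 mm over their backs; the gripper's body (75 mm by 187 mm) begins 45 mm behind the grasp point.
Start: joints at [-1.239, 0.264, 1.604, -0, 1.274, -0.037], TCP at [0.243, -0.63, 0.261] pointing down, gripper open.
Joint ranges: [-2.63, 2.63], [-0.94, 2.18], [0.31, 2.57], [-1.31, 4.45], [0, 2.66], [-2.55, 2.55]. Speed limits (rad/s): [2.57, 2.57, 3.14, 3.14, 3.14, 3.14].

INTERFACE

Orientations are given as a rotation vector (axis times angle).
In Python, from station import * gives the robot as it stands.
- The arm moves only by the tool arm_command, never from a script. Its arguments are lists of equal length, an entry for each row: "jaw": the opening, from 0 (shut) to 1 (fully open); "slide": the shift along the tool's x, y, z in units of 25 mm (1.0 is 25 mm), a list of three; "turn": the turn about the tool's x in units of 6 degrees (1.0 is 6 degrees). In form: {"jaw": [jaw, ...], "slide": [[dx, dy, dz], ...], "turn": [turn, ...]}. A call has 1 to 20 rows; each row is the pose to reach, as a shift and turn from the pose commanded when the call began, along the tool's axes at that moment; what a row does not reach only later rows make up. A row lasts 1/12 s, in which the tool goes at most 41.7 mm and 7.16 degrees, less where a joint would pass 70% of its speed; a pose out of reach is approached as far as the arm can. A call with a gripper value outside its range is refused whole. The fingers move at their own pace and stop on an object; "force" is the grip in N (left out, the last holds). Time passes only in rows, so rows that repeat a pose let the fingers close. It gives the time, the measured TCP pose, the force and the opening at its end, in the units of the state.
- get_obs(): the state, without advancing time (a new reading comes with each control period).
- snapshot(name): name is "side" or "top"; returns a dict with "image" (480x640x3 uint8, red, green, blue), "z_map" (480x640 float32, m along the optical axis (not along the pixel's ray), 0 where there is no reading), "fx", "fy", "cx", "cy" (pixels), "k1" (the pictures are not rectified: a ray, as slopes to the right and down, at radius r is drawn at 1 + k1 r^2 times it, then the intrinsics apply), "extrinsics" (4x4, takes a point from world to camera coordinates). Camera axes: x right, y up, looking along -z (the intrinsics and any distortion apply to the point x, -y, -z); pixel columns grow to the right and rows downward; lengths in m; the calibration is good to about 2 mm. A picture is of the moment at which its call begins.
- finish_job(): hands the job in, once; it reports no verdict.
The state is a dict: "t": time; "joint_pos": joint angles; "joint_vel": joint speeds; "joint_torque": joint torques, N m; "ee_pos": TCP position; "tcp_rot": TCP orientation; "contact_force": force on the tool from outside, world axes, zero at the start; "wrist_torque": the same for the moment, N m; "width": finger opening in m.
Only numpy, scipy, OpenCV 4.12 (cv2) and the standard library are available. Lean on these libraries where they do the work, as an engineer would, in place of code of your own. Each camera call takes 0.05 s, during which the arm holds its last target. There are 200 camera calls.

TASK

Take the spindle by its green handle, thread its steel rod through the bore of the clean white roller on the drip rack, lift the roller on the rod, and lower the spindle fully into the two open slots of the dough sheeter so that the roller hangs between the uprights and the handle stays outside them; then let go. The roller is washed and chips easily: never touch it with the gripper, never press it with more than about 15 N, and do not drop it or let it fall onto the counter. Leave the sauce bottle, the dip bowl and the spice jar where they stand.

Things in the scene. Friction and masses are not known exactly. Their poses are not given: they have to be found in the camera images.
- spindle_handle (a point): Centre of the spindle's handle: a green plastic bar 56 mm long (along x), 18 mm wide, 20 mm high, with flat upright sides, to be gripped across the 18 mm. x runs from the handle along the rod to its tip, z up. It starts level, 60 mm above the counter, in a black rest; nothing stands within 25 mm of it.
- spindle_mid (a point): Middle of the spindle's rod, 94 mm along +x from the handle's centre, same axes. The rod is a plain steel bar, 12 mm in diameter, in line with the handle, from 62 mm behind this point to a coned tip 66 mm ahead of it. Between handle and rod sits a black round guard, 32 mm in diameter, 4 mm thick.
- spindle: The spindle; origin and axes as spindle_mid. It weighs about 0.1 kg; with the roller on the rod the grip on the handle must stand about 0.2 N m, so hold it firmly (45 N is enough).
- spindle_rest: Fixed black rest of the spindle; origin under its middle on the counter, x along the spindle. Two plates, 44 mm either side of the origin along x, 8 mm thick, 44 mm wide, have open-topped slots 15 mm wide (floor 54 mm above the counter) with flared guides up to 84 mm. Lift the spindle at least 35 mm straight up to leave them.
- roller_center (a point): Centre of the white roller: a rigid tube 60 mm long and 60 mm in outer diameter with a round through bore of 24 mm, about 0.12 kg, lying loose; x runs along the bore (either end may be entered). It starts 70 mm above the counter, on the drip rack, bore level.
- roller: The roller; origin and axes the same as roller_center.
- roller_rack: Fixed wire drip rack under the roller, origin under its middle on the counter, 70 x 70 mm, all of it lower than 48 mm: two level wires along x carry the roller; the bore's ends are free. Lift the roller straight up off it.
- sheeter_seat (a point): Point half-way between the sheeter's two slots, 85 mm above the counter: the rod's middle belongs here when seated. x runs along the seated rod; the handle may lie at either end. Between the two uprights are 84 mm for the 60 mm roller, which hangs by its bore, its centre 6 mm below the rod's.
- sheeter: Fixed dough sheeter; origin on the counter under the seat. Grey base 150 (x) by 130 mm; two steel uprights 46 mm either side along x, 8 mm thick, 44 mm wide, each with an open-topped slot 15 mm wide, floor 79 mm above the counter, and flared guides above it, 36 mm apart at the top, reaching 109 mm. A fixed lower roller's top is at 41 mm.
- sauce_center (a point): Bystander: red sauce bottle, 54 mm in diameter, 160 mm high; this point is half-way up.
- dip_bowl_center (a point): Bystander: white bowl, 80 mm in diameter, 40 mm high; this point is half-way up.
- spice_center (a point): Bystander: amber spice jar with a steel cap, 48 mm in diameter, 75 mm high; this point is half-way up.
Not all that is in view belongs to the job. Leave any purple or turquoise look-alike of the roller alone. There is more than one size of the sheeter; the one meant has the size given above.

How it is judged:
By the outcome, as a careful person would: the job done as asked, in the order asked, and still so for the second after the job is handed in, with the robot touching nothing.
It also fails if it takes over 66 s, if anything falls off the work surface, if the arm or the gripper's body presses on something with over 40 N, if the wrist force passes 120 N, or if a joint passes its speed limit or range.

## Working session

There is one attempt and no reset: what is moved stays moved. The work goes in short steps, Python scripts to look and compute and a tool call to move; the robot and the scene stay as the last step left them, time stands still between calls to the robot, and variables do not carry over. Pictures are saved under pics/ and viewed, about 8 in all and at most 12, crops included, and the job is handed in when it is done.

Besides the shell and the picture viewer there is one more tool, called in YAML: its name, and indented under it one key for each argument. arm_command: Moves the arm, as the interface text tells. Its arguments: {"type":"object","properties":{"jaw":{"type":"array","items":{"type":"number"}},"slide":{"type":"array","items":{"type":"array","items":{"type":"number"}}},"turn":{"type":"array","items":{"type":"number"}},"force":{"type":"number"}},"required":["jaw","slide","turn"]}

```bash
mkdir -p pics; ls
cat > h.py <<'E'
from station import *
import numpy as np, cv2, pickle
def snap(n):
    s=snapshot(n); pickle.dump(s,open(f'{n}.pkl','wb')); return s
def load(n): return pickle.load(open(f'{n}.pkl','rb'))
def save(s,f,box=None,scale=1):
    im=s['image'][:,:,::-1]
    if box: x0,y0,x1,y1=box; im=im[y0:y1,x0:x1]
    cv2.imwrite('pics/'+f,cv2.resize(im,None,fx=scale,fy=scale,interpolation=cv2.INTER_CUBIC))
def slopes(s,uv):
    K=np.array([[s['fx'],0,s['cx']],[0,s['fy'],s['cy']],[0,0,1.]])
    return cv2.undistortPoints(np.array(uv,float).reshape(-1,1,2),K,np.array([s['k1'],0,0,0,0.])).reshape(-1,2)
def ray(s,uv):
    p=slopes(s,uv); d=np.c_[p[:,0],-p[:,1],-np.ones(len(p))]
    E=np.array(s['extrinsics']); R=E[:3,:3]; return -R.T@E[:3,3], d@R
def onz(s,uv,z):
    c,d=ray(s,uv); return c+d*((z-c[2])/d[:,2])[:,None]
def cloud(s):
    # world point per pixel
    v,u=np.mgrid[0:480,0:640]; c,d=ray(s,np.c_[u.ravel(),v.ravel()])
    P=c+d*s['z_map'].reshape(-1,1); P[s['z_map'].ravel()==0]=np.nan
    return P.reshape(480,640,3)
def proj(s,P):
    E=np.array(s['extrinsics']); p=np.atleast_2d(P)@E[:3,:3].T+E[:3,3]
    x=p[:,0]/-p[:,2]; y=-p[:,1]/-p[:,2]; f=1+s['k1']*(x*x+y*y)
    return np.c_[s['fx']*x*f+s['cx'],s['fy']*y*f+s['cy']]
E
python3 - <<'E'
from h import *
for n in('top','side'):
    s=snap(n); save(s,n+'0.png'); E=np.array(s['extrinsics']); print(n,-E[:3,:3].T@E[:3,3],s['fx'],s['k1'])
o=get_obs(); print(o)
import station; print([k for k in dir(station) if k[0]!='_'])
E
```

```text
pics
top [0.50226576 0.1153076  1.36154954] 592.6868102625513 -0.03666547283534828
side [ 0.38308624 -0.47283391  0.75935922] 469.02316860107 -0.05370062930913392
{'t': 0.1, 'joint_pos': array([-1.23891959e+00,  2.64638014e-01,  1.60521546e+00,  9.93958484e-06,
        1.27373898e+00, -3.68818369e-02]), 'joint_vel': array([ 0.00183967,  0.00033703, -0.00355817,  0.00142405, -0.00104816,
       -0.00125138]), 'joint_torque': array([ 3.13436221e-04, -5.03621471e+01, -3.58070755e+01,  7.31300935e-02,
        2.33748072e-02, -5.95257961e-05]), 'ee_pos': array([ 0.24312546, -0.62904978,  0.25955118]), 'tcp_rot': array([ 2.02060987,  0.37892476, -2.02119473]), 'contact_force': array([-0.28090584, -0.01688571, -0.68364876]), 'wrist_torque': array([-0.00786943,  0.00445393,  0.00627319]), 'width': 0.08803021532211308}
['IKError', 'finish_job', 'get_obs', 'nose_length', 'snapshot']
```

View pics/top0.png

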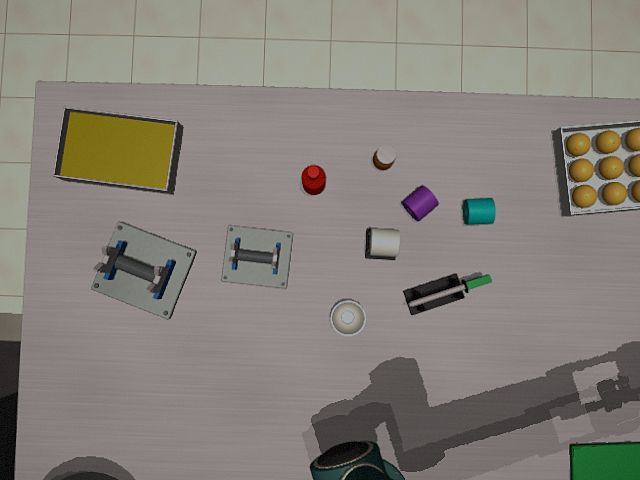

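View pics/side0.png

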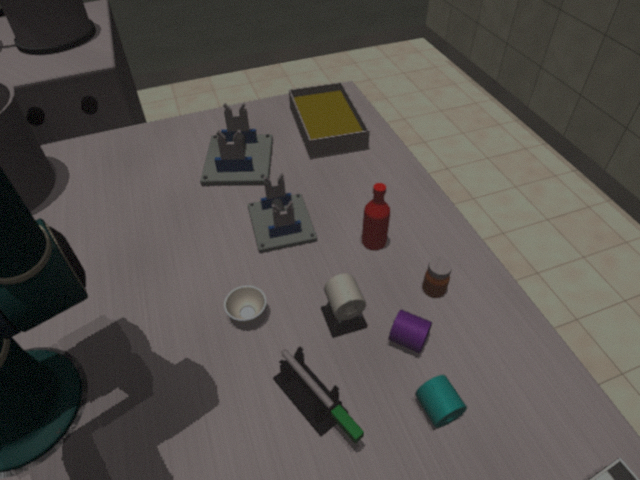

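Top view candidates: roller is white (382,243); the look-alikes are purple (420,203) and turquoise (478,211). Sheeter is the small one (258,256) or the large one (145,270). The spindle handle is green (478,282). The dark green tray at the lower right is not part of the job. Next I measure these and check sizes.

```bash
cat > m.py <<'E'
from h import *
from scipy.spatial.transform import Rotation as Ro
def comp(mask,near=None):
    n,l,st,c=cv2.connectedComponentsWithStats(mask.astype(np.uint8),connectivity=8)
    k=1+np.argmax(st[1:,4]) if near is None else 1+np.argmin([np.hypot(*(c[i]-near))-(st[i,4]>30)*1e3 for i in range(1,n)])
    return l==k
if __name__=='__main__':
    s=load('top'); P=cloud(s); hsv=cv2.cvtColor(s['image'],cv2.COLOR_RGB2HSV); H,S,V=[hsv[...,i].astype(int) for i in range(3)]
    z=P[...,2]
    print('counter z',np.nanmedian(z[380:400,150:250]))
    u0=np.arange(640)[None,:].repeat(480,0)
    v0=np.arange(480)[:,None].repeat(640,1)
    def box(cx,cy,r): return (abs(u0-cx)<r)&(abs(v0-cy)<r)
    def rect(m,h,name):
        cn=max(cv2.findContours(m.astype(np.uint8),0,2)[0],key=cv2.contourArea)
        uv=cn.reshape(-1,2); Q=onz(s,uv,h)[:,:2]
        r=cv2.minAreaRect((Q*1000).astype(np.float32)); print(name,r, 'zmax',np.nanpercentile(z[m],[5,50,95]))
    g=comp((H>40)&(H<80)&(S>120)&box(478,282,30)); rect(g,.070,'handle')
    w=comp((z>.05)&box(382,243,28)); rect(w,.070,'roller')
    for nm,c,h in(('small',(258,256),.01),('big',(145,270),.01)):
        m=comp((z>.005)&box(*c,60)); rect(m,h,nm)
    for nm,c in(('sauce',(313,180)),('jar',(384,158)),('bowl',(348,317)),('purple',(420,203)),('turq',(478,211))):
        m=comp((z>.012)&box(*c,24)); Q=P[m]; print(nm,Q[:,:2].mean(0).round(3),'zmax',Q[:,2].max().round(3))
    # rod: bright pixels with z ~.06-.07
    rod=(z>.055)&(z<.075)&box(440,290,40)&(V>110)&(S<60)
    Q=P[rod]; print('rod n',len(Q)); vx=cv2.fitLine(Q[:,:2].astype(np.float32),cv2.DIST_HUBER,0,1e-4,1e-4).ravel(); print(vx,np.degrees(np.arctan2(vx[1],vx[0])))
    save(s,'crop1.png',(210,190,510,340),2.6)
    o=get_obs(); print(Ro.from_rotvec(o['tcp_rot']).as_matrix().round(3)); print(nose_length)
E
python3 m.py
```

```text
counter z 0.0004498660315142011
handle ((504.8525085449219, -232.1912384033203), (17.182008743286133, 54.367332458496094), 19.789342880249023) zmax [0.0665094  0.07055077 0.07439112]
roller ((586.3626098632812, -24.374954223632812), (59.23002624511719, 65.58544921875), 1.1863399744033813) zmax [0.07691648 0.0952998  0.1022716 ]
small ((548.68994140625, 259.3455810546875), (158.27444458007812, 135.25465393066406), 84.88179779052734) zmax [0.0100838  0.01539934 0.07525766]
big ((511.1081237792969, 521.5345458984375), (211.6519012451172, 176.32550048828125), 69.97366333007812) zmax [0.0139004  0.01987451 0.10681333]
sauce [0.713 0.133] zmax 0.167
jar [ 0.774 -0.022] zmax 0.082
bowl [0.416 0.047] zmax 0.048
purple [ 0.678 -0.106] zmax 0.065
turq [ 0.662 -0.237] zmax 0.067
rod n 251
[ 0.334396   -0.94243264  0.47240064 -0.14338107] -70.46418
[[-0.001  0.36  -0.933]
 [ 0.002 -0.933 -0.36 ]
 [-1.    -0.002 -0.   ]]
0.022
```

View pics/crop1.png

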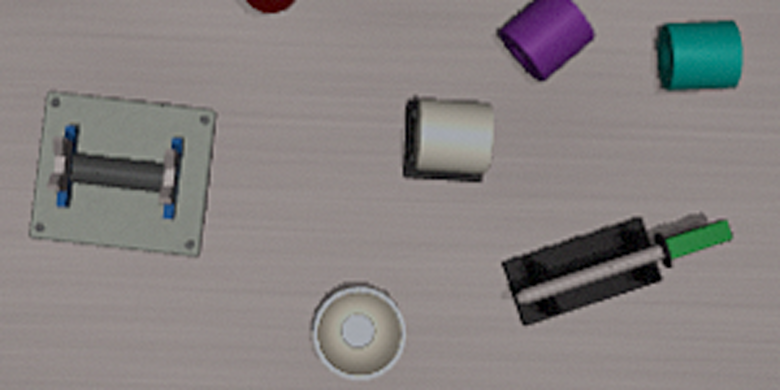

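The small sheeter measures 158x135 mm (stated 150x130), against 212x176 for the large one, so the small one at (258,256) is meant. The crop confirms the white roller and the green handle with the rod pointing left. Next: refined numbers for the roller and sheeter, and the first reach.

```bash
cat >> h.py <<'E'
from scipy.spatial.transform import Rotation as Ro
def goto(target,yang,ref=None):
    "target TCP, world angle of tool y (deg) -> slide, turn units from current measured pose"
    o=get_obs(); R=Ro.from_rotvec(o['tcp_rot']).as_matrix(); p=o['ee_pos'] if ref is None else np.array(ref)
    d=R.T@(np.array(target)-p)/.025; a=np.degrees(np.arctan2(R[1,1],R[0,1])); t=-((yang-a+180)%360-180)/6
    print('slide',d.round(2),'turn',round(t,2),'yang',a.round(2),'p',o['ee_pos'].round(4),'t',round(o['t'],2),'down',R[:,0].round(4))
E
cat > fit.py <<'E'
from h import *
def line(Q,name):
    f=cv2.fitLine(Q[:,:2].astype(np.float32),cv2.DIST_L2,0,1e-4,1e-4).ravel(); d=f[:2]*np.sign(f[1]); t=(Q[:,:2]-f[2:])@d
    lo,hi=np.percentile(t,[1,99]); c=f[2:]+d*(lo+hi)/2
    print(name,'c',c.round(4),'ang',np.degrees(np.arctan2(d[1],d[0])).round(2),'len',(hi-lo).round(4),'n',len(Q),'z',np.percentile(Q[:,2],[5,50,98]).round(4))
for n in('top','side'):
    s=load(n); P=cloud(s).reshape(-1,3); P=P[~np.isnan(P[:,0])]; x,y,z=P.T
    def near(cx,cy,r,z0,z1): return P[(np.hypot(x-cx,y-cy)<r)&(z>z0)&(z<z1)]
    print(n); line(near(.586,-.024,.06,.088,.12),'roller crest')
    Q=near(.55,.26,.09,.06,.13)
    a=Q[Q[:,1]>.26]; b=Q[Q[:,1]<.26]
    for q in(a,b): print('upright med',np.median(q,0).round(4),'min',q.min(0).round(4),'max',q.max(0).round(4),len(q))
    Q=near(.548,.26,.12,.005,.02); r=cv2.minAreaRect((Q[:,:2]*1000).astype(np.float32)); print('base',r)
    line(near(.548,.26,.03,.036,.046),'lower roller')
    line(near(.473,-.14,.07,.062,.072),'rod')
goto([.505,-.232,.13],19.6)
E
python3 fit.py
```

```text
top
roller crest c [ 0.5859 -0.024 ] ang 87.71 len 0.059 n 613 z [0.0897 0.0972 0.1044]
upright med [0.5536 0.3024 0.0875] min [0.5312 0.2978 0.0601] max [0.5741 0.3097 0.1106] 127
upright med [0.5453 0.2113 0.0921] min [0.5232 0.2066 0.0603] max [0.566  0.2181 0.1091] 106
base ((549.104736328125, 261.1025390625), (229.57774353027344, 236.3237762451172), 52.43621063232422)
lower roller c [0.549  0.2595] ang 86.09 len 0.0576 n 220 z [0.0367 0.0402 0.045 ]
rod c [ 0.474  -0.1447] ang 110.0 len 0.1246 n 336 z [0.0626 0.0662 0.0714]
side
roller crest c [ 0.5836 -0.0252] ang 85.83 len 0.0595 n 775 z [0.0895 0.0966 0.1011]
upright med [0.5526 0.3006 0.0795] min [0.5308 0.2946 0.06  ] max [0.5751 0.3103 0.1065] 277
upright med [0.5449 0.2089 0.0793] min [0.5231 0.2039 0.06  ] max [0.5675 0.2191 0.106 ] 301
base ((564.9661254882812, 255.27886962890625), (154.6742401123047, 161.7032012939453), 85.19575500488281)
lower roller c [0.5538 0.2729] ang 98.5 len 0.0317 n 57 z [0.037  0.0401 0.0422]
rod c [ 0.4735 -0.1461] ang 109.24 len 0.1245 n 659 z [0.0626 0.0653 0.0713]
slide [  5.21 -11.03 -15.5 ] turn -14.75 yang -68.87 p [ 0.2431 -0.629   0.2596] t 0.1 down [-6.0e-04  1.9e-03 -1.0e+00]
```

arm_command:
  jaw: [1,1,1,1,1,1,1,1,1,1,1,1,1,1,1,1,1,1]
  slide:
    - [0.6,-1.2,-1.7]
    - [1.2,-2.4,-3.4]
    - [1.7,-3.6,-5.1]
    - [2.1,-4.5,-6.4]
    - [2.5,-5.4,-7.6]
    - [2.9,-6.3,-8.8]
    - [3.3,-7.2,-10.1]
    - [3.7,-8.0,-11.3]
    - [4.1,-8.8,-12.5]
    - [4.5,-9.6,-13.5]
    - [4.8,-10.3,-14.5]
    - [5.1,-10.8,-15.2]
    - [5.2,-11.05,-15.5]
    - [5.2,-11.05,-15.5]
    - [5.2,-11.05,-15.5]
    - [5.2,-11.05,-15.5]
    - [5.2,-11.05,-15.5]
    - [5.2,-11.05,-15.5]
  turn: [-1.1,-2.2,-3.3,-4.4,-5.5,-6.6,-7.7,-8.8,-9.9,-11,-12.1,-13.2,-14.2,-14.75,-14.75,-14.75,-14.75,-14.75]
  force: 50

```text
t: 1.6
ee_pos: [0.505, -0.2328, 0.1308]
tcp_rot: [0.955, 1.351, -0.955]
contact_force: [0.4, 0.3, 0.4]
width: 0.0878
```

Run:
```python
from h import *
goto([.5055,-.233,.063],19.6)
s=snap('side'); P=cloud(s); hsv=cv2.cvtColor(s['image'],cv2.COLOR_RGB2HSV)
m=(hsv[...,0]>40)&(hsv[...,0]<80)&(hsv[...,1]>120)
Q=P[m]; Q=Q[(np.hypot(Q[:,0]-.505,Q[:,1]+.232)<.05)&(Q[:,2]>.066)]; print(len(Q),Q.mean(0) if len(Q) else 0)
save(s,'side1.png',(200,240,480,480),2.5)
```

```text
slide [2.71 0.02 0.01] turn -0.01 yang 19.52 p [ 0.505  -0.2328  0.1308] t 1.6 down [ 2.e-04 -1.e-04 -1.e+00]
181 [ 0.50793812 -0.24390348  0.07319985]
```

View pics/side1.png

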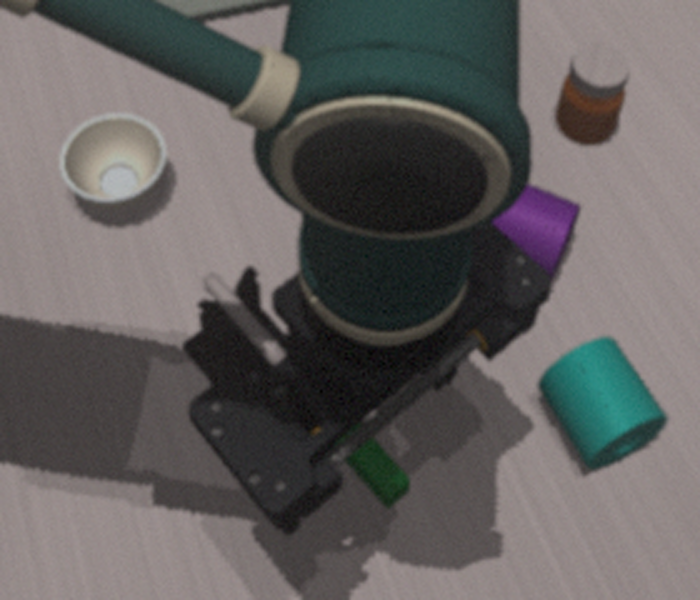

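The gripper straddles the handle, whose rear end shows at crop (380,470), and the fingers clear everything else. Descending and closing.

arm_command:
  jaw: [1,1,1,1,1,1,0,0,0,0,0,0,0,0,0,0,0,0]
  slide:
    - [0.5,0,0]
    - [1.2,0,0]
    - [1.9,0,0]
    - [2.4,0,0]
    - [2.7,0,0]
    - [2.7,0,0]
    - [2.7,0,0]
    - [2.7,0,0]
    - [2.7,0,0]
    - [2.7,0,0]
    - [2.7,0,0]
    - [2.7,0,0]
    - [2.7,0,0]
    - [2.7,0,0]
    - [2.7,0,0]
    - [2.7,0,0]
    - [2.7,0,0]
    - [2.7,0,0]
  turn: [0,0,0,0,0,0,0,0,0,0,0,0,0,0,0,0,0,0]
  force: 55

```text
t: 3.15
ee_pos: [0.5052, -0.2322, 0.0632]
tcp_rot: [0.953, 1.352, -0.953]
contact_force: [0.6, 0.2, 0.8]
width: 0.0172
```

arm_command:
  jaw: [0,0,0,0,0,0,0,0]
  slide:
    - [-0.2,0,0]
    - [-0.6,0,0]
    - [-1.1,0,0]
    - [-1.7,0,0]
    - [-2.3,0,0]
    - [-2.7,0,0]
    - [-2.9,0,0]
    - [-2.9,0,0]
  turn: [0,0,0,0,0,0,0,0]

```text
t: 3.82
ee_pos: [0.5064, -0.2329, 0.138]
tcp_rot: [0.953, 1.348, -0.952]
contact_force: [-0.7, -1.5, -1.2]
width: 0.0172
```

Run:
```python
from h import *
goto([.574,-.234,.1355],-3)
```

```text
slide [0.11 2.53 0.95] turn 3.77 yang 19.63 p [ 0.5064 -0.2329  0.138 ] t 3.82 down [ 0.0035 -0.0018 -1.    ]
```

arm_command:
  jaw: [0,0,0,0,0,0,0,0,0,0]
  slide:
    - [0,0.3,0.1]
    - [0,0.7,0.3]
    - [0,1.2,0.45]
    - [0,1.7,0.6]
    - [0,2.1,0.8]
    - [0,2.4,0.9]
    - [0,2.5,0.95]
    - [0,2.5,0.95]
    - [0,2.5,0.95]
    - [0,2.5,0.95]
  turn: [0.4,1.0,1.8,2.5,3.1,3.5,3.75,3.75,3.75,3.75]

```text
t: 4.65
ee_pos: [0.5713, -0.2334, 0.135]
tcp_rot: [1.245, 1.187, -1.246]
contact_force: [-0.2, -0.1, -1.1]
width: 0.0172
```

```bash
cat > rod.py <<'E'
from h import *
import sys
def rodfit(s,axis=87,L=(.055,.155),zw=.02):
    o=get_obs(); R=Ro.from_rotvec(o['tcp_rot']).as_matrix(); g=o['ee_pos']+.003*R[:,0]
    d=-R[:,2] if (-R[:,2])[1]>0 else R[:,2]
    n=R[:,1]; P=cloud(s).reshape(-1,3); P=P[~np.isnan(P[:,0])]; q=P-g; a=q@d; b=q@n; c=q[:,2]
    m=(a>L[0])&(a<L[1])&(abs(b)<.014)&(abs(c)<zw); Q=P[m]; a=a[m];b=b[m]; c=c[m]
    pb=np.polyfit(a,b,1)
    bins=np.arange(L[0],L[1],.02); zt=[(x+.01,np.percentile(c[(a>=x)&(a<x+.02)],90)) for x in bins if ((a>=x)&(a<x+.02)).sum()>8]
    pz=np.polyfit(*np.array(zt).T,1)
    print('n',m.sum(),'lateral slope deg',np.degrees(pb[0]).round(2),'lat at .094',np.polyval(pb,.094).round(4),'pitch deg',np.degrees(pz[0]).round(2),'top-of-rod rel z at .094',np.polyval(pz,.094).round(4))
    print(np.round(zt,4).tolist(), 'g',g.round(4),'d',d.round(4))
    aa=(P-g)@d; k=(abs((P-g)@n)<.008)&(abs((P-g)[:,2])<.012)&(aa<.2)&(aa>.05); print('tip at',aa[k].max().round(4))
if __name__=='__main__':
  for n in('top','side'):
    s=snap(n); print(n); rodfit(s); save(s,f'{n}2.png',(330,160,530,310) if n=='top' else (230,200,490,460),3.2 if n=='top' else 2.3)
E
python3 rod.py; cp rod.py /dev/null; sed -i "s/^goto.*//" fit.py
cat > rol.py <<'E'
from fit import line
E
python3 - <<'E'
from h import *
exec(open('fit.py').read().split("for n in")[0])
for n in('top','side'):
    s=load(n); P=cloud(s).reshape(-1,3); P=P[~np.isnan(P[:,0])]; x,y,z=P.T
    line(P[(abs(x-.586)<.04)&(abs(y+.024)<.04)&(z>.088)&(z<.112)],n+' roller')
E
```

```text
top
n 276 lateral slope deg 0.14 lat at .094 -0.0007 pitch deg 0.03 top-of-rod rel z at .094 0.008
[[0.065, 0.0088], [0.085, 0.0071], [0.105, 0.008], [0.125, 0.0075], [0.145, 0.0086]] g [ 0.5713 -0.2335  0.1322] d [4.960e-02 9.988e-01 4.000e-04]
tip at 0.1584
side
n 195 lateral slope deg 0.78 lat at .094 -0.0028 pitch deg -1.72 top-of-rod rel z at .094 0.0066
[[0.105, 0.0063], [0.125, 0.0057], [0.145, 0.0051]] g [ 0.5714 -0.2335  0.1323] d [4.980e-02 9.988e-01 3.000e-04]
tip at 0.1583
top roller c [ 0.5856 -0.0238] ang 89.2 len 0.059 n 630 z [0.0892 0.0971 0.104 ]
side roller c [ 0.5837 -0.0249] ang 86.25 len 0.0595 n 758 z [0.0891 0.0967 0.1011]
```

View pics/side2.png

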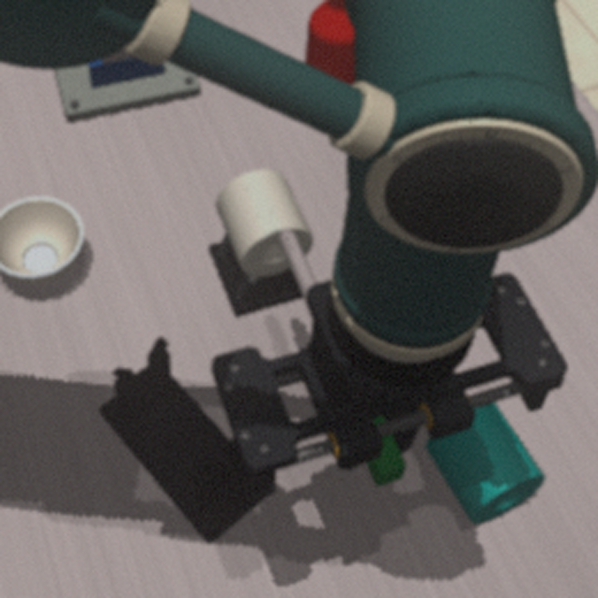

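The tip is about 19 mm short of the roller's near face, the rod is level and the angle agrees with the bore (87°). I shift 3.5 mm in +x and lower to bore height, then look again.

arm_command:
  jaw: [0,0,0,0,0,0,0,0,0]
  slide:
    - [0.2,0.14,0]
    - [0.6,0.14,0]
    - [1.1,0.14,0]
    - [1.6,0.14,0]
    - [2.1,0.14,0]
    - [2.4,0.14,0]
    - [2.5,0.14,0]
    - [2.5,0.14,0]
    - [2.5,0.14,0]
  turn: [0,0,0,0,0,0,0,0,0]

```text
t: 5.5
ee_pos: [0.5756, -0.2338, 0.073]
tcp_rot: [1.246, 1.185, -1.246]
contact_force: [0.6, -0.6, -1.4]
width: 0.0175
```

Run:
```python
from h import *
from rod import rodfit
for n in('top','side'):
    s=snap(n); rodfit(s,L=(.055,.150))
    save(s,n+'3.png',(335,200,455,290) if n=='top' else (280,250,440,370),6 if n=='top' else 4.5)
    o=get_obs(); g=o['ee_pos']-[0,0,.003]
    print('proj roller ends',proj(s,[[.5862,-.0543,.07],[.583,.0057,.07]]).round(1).tolist())
```

```text
n 236 lateral slope deg 0.07 lat at .094 -0.0009 pitch deg -1.33 top-of-rod rel z at .094 0.0083
[[0.065, 0.0095], [0.085, 0.0079], [0.105, 0.0085], [0.125, 0.0068], [0.145, 0.0077]] g [ 0.576  -0.234   0.0706] d [ 5.000e-02  9.987e-01 -3.000e-04]
tip at 0.1582
proj roller ends [[397.7, 241.9], [370.2, 242.6]]
n 195 lateral slope deg 0.27 lat at .094 -0.002 pitch deg -0.78 top-of-rod rel z at .094 0.0069
[[0.105, 0.0065], [0.125, 0.007], [0.145, 0.006]] g [ 0.5762 -0.2341  0.071 ] d [ 5.010e-02  9.987e-01 -5.000e-04]
tip at 0.1927
proj roller ends [[350.7, 310.0], [336.5, 284.8]]
```

View pics/side3.png

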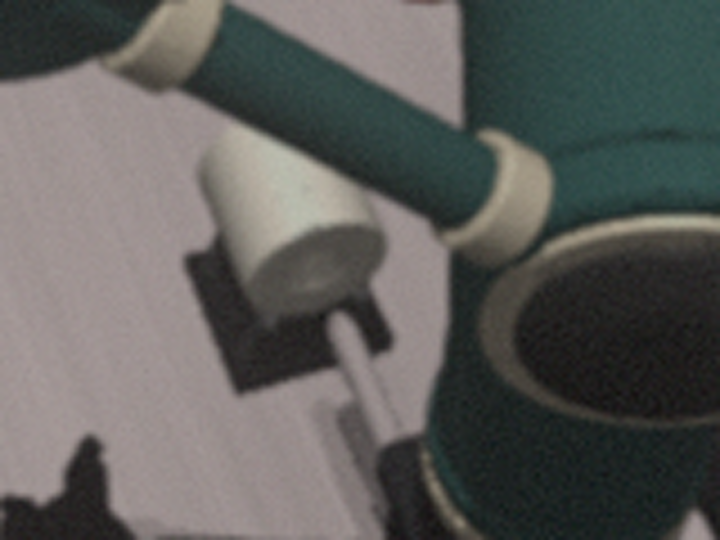

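View pics/top3.png

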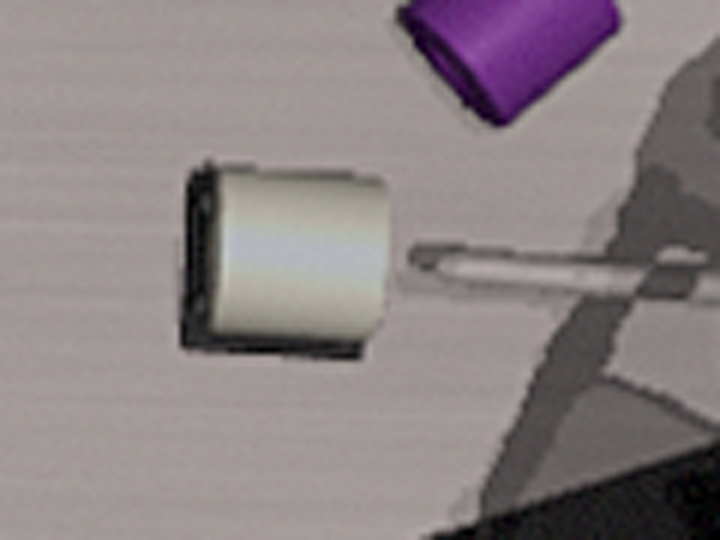

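Run:
```python
from h import *
s=load('top'); hsv=cv2.cvtColor(s['image'],cv2.COLOR_RGB2HSV).astype(int); P=cloud(s); z=P[...,2]
def mids(u0,u1,v0,v1,f):
    out=[]
    for u in range(u0,u1):
        v=np.where(f[v0:v1,u])[0]+v0
        if len(v)>2: out.append((u,(v.min()+v.max())/2,v.max()-v.min()+1))
    return np.array(out)
def show(name,o):
    Q=onz(s,o[:,:2],.07)[:,:2]; p=np.polyfit(Q[:,1],Q[:,0],1); r=np.abs(Q[:,0]-np.polyval(p,Q[:,1])).max()
    print(name,'px wid',np.median(o[:,2]),'ang',(90-np.degrees(np.arctan(p[0]))).round(2),'x at y=-.054,-.024',np.polyval(p,[-.054,-.024]).round(4),'y range',Q[:,1].min().round(4),Q[:,1].max().round(4),'res',r.round(4))
show('roller', mids(374,397,215,270,(hsv[...,1]<60)&(z>.07)))
show('rod z', mids(407,432,230,255,(z>.062)&(z<.09)))
print(hsv[236:252,415].tolist()); print(z[236:252,415].round(3))
v=[(u,z[236:255,u].round(3).tolist()) for u in (410,425)]; print(v)
```

```text
roller px wid 27.0 ang 88.4 x at y=-.054,-.024 [0.5855 0.5863] y range -0.0506 -0.0024 res 0.0006
rod z px wid 5.0 ang 87.26 x at y=-.054,-.024 [0.5843 0.5858] y range -0.1274 -0.0769 res 0.0005
[[3, 18, 156], [5, 18, 155], [3, 18, 157], [3, 16, 157], [8, 17, 161], [3, 19, 120], [17, 22, 103], [3, 16, 142], [0, 13, 176], [6, 15, 169], [0, 14, 143], [0, 15, 118], [3, 18, 129], [0, 17, 137], [0, 15, 151], [8, 17, 163]]
[ 0.006  0.007 -0.002  0.002 -0.005 -0.003  0.07   0.076  0.075  0.077
  0.072  0.001 -0.001 -0.003 -0.003  0.   ]
[(410, [0.001, 0.001, 0.002, -0.005, 0.004, 0.004, 0.071, 0.074, 0.074, 0.071, 0.071, 0.0, -0.007, 0.001, -0.0, -0.006, -0.003, 0.005, 0.002]), (425, [0.002, 0.004, -0.008, -0.001, -0.004, -0.003, 0.001, 0.072, 0.077, 0.077, 0.075, 0.074, 0.003, -0.003, 0.001, 0.002, -0.002, 0.001, 0.003])]
```

Rod and bore axes agree within 1 mm and about 1°. Inserting along −z in two stages, with a force check between them.

arm_command:
  jaw: [0,0,0,0,0,0,0,0,0,0,0]
  slide:
    - [0,0.02,-0.15]
    - [0,0.02,-0.35]
    - [0,0.02,-0.6]
    - [0,0.02,-0.8]
    - [0,0.02,-1.0]
    - [0,0.02,-1.2]
    - [0,0.02,-1.4]
    - [0,0.02,-1.6]
    - [0,0.02,-1.75]
    - [0,0.02,-1.8]
    - [0,0.02,-1.8]
  turn: [0,0,0,0,0,0,0,0,0,0,0]

```text
t: 6.52
ee_pos: [0.5783, -0.1884, 0.0732]
tcp_rot: [1.246, 1.185, -1.246]
contact_force: [0.2, 0.1, -0.4]
width: 0.0171
```

```bash
cat > chk.py <<'E'
from h import *
exec(open('fit.py').read().split("for n in")[0])
import sys
cx,cy=map(float,sys.argv[1:3])
o=get_obs(); print('F',o['contact_force'].round(2),'M',o['wrist_torque'].round(3),'p',o['ee_pos'].round(4))
for n in('top','side'):
    s=snap(n); P=cloud(s).reshape(-1,3); P=P[~np.isnan(P[:,0])]; x,y,z=P.T
    Q=P[(abs(x-cx)<.04)&(abs(y-cy)<.05)&(z>.088)&(z<.112)]
    line(Q,n+' roller')
goto([.5813,-.118,o['ee_pos'][2]],-2.8)
E
python3 chk.py .586 -.024
```

```text
F [ 0.18  0.12 -0.43] M [-0.092 -0.078  0.   ] p [ 0.5783 -0.1884  0.0732]
top roller c [ 0.5855 -0.024 ] ang 87.88 len 0.0588 n 623 z [0.0892 0.097  0.1042]
side roller c [ 0.5839 -0.025 ] ang 88.74 len 0.0594 n 772 z [0.0892 0.0965 0.1012]
slide [ 0.   -0.02 -2.84] turn -0.01 yang -2.86 p [ 0.5783 -0.1889  0.0732] t 6.62 down [ 1.e-04 -1.e-04 -1.e+00]
```

arm_command:
  jaw: [0,0,0,0,0,0,0,0,0,0,0,0,0,0,0,0]
  slide:
    - [0,0,-0.15]
    - [0,0,-0.35]
    - [0,0,-0.6]
    - [0,0,-0.8]
    - [0,0,-1.0]
    - [0,0,-1.2]
    - [0,0,-1.4]
    - [0,0,-1.6]
    - [0,0,-1.8]
    - [0,0,-2.0]
    - [0,0,-2.2]
    - [0,0,-2.4]
    - [0,0,-2.6]
    - [0,0,-2.75]
    - [0,0,-2.8]
    - [0,0,-2.8]
  turn: [0,0,0,0,0,0,0,0,0,0,0,0,0,0,0,0]

```text
t: 7.95
ee_pos: [0.5818, -0.1186, 0.0732]
tcp_rot: [1.246, 1.185, -1.246]
contact_force: [-0.2, 0.3, -1.1]
width: 0.0169
```

```bash
python3 chk.py .586 -.024
python3 - <<'E'
from h import *
save(load('top'),'top4.png',(335,190,475,295),5)
E
```

```text
F [-0.22  0.28 -1.11] M [-0.138 -0.124 -0.01 ] p [ 0.5818 -0.1186  0.0732]
top roller c [ 0.5856 -0.0238] ang 90.45 len 0.0591 n 616 z [0.0893 0.0972 0.1039]
side roller c [ 0.5701 -0.0169] ang 65.3 len 0.056 n 197 z [0.0888 0.0944 0.1011]
slide [ 0.   -0.02 -0.04] turn -0.01 yang -2.86 p [ 0.5818 -0.119   0.0732] t 8.05 down [ 1.e-04 -1.e-04 -1.e+00]
```

View pics/top4.png

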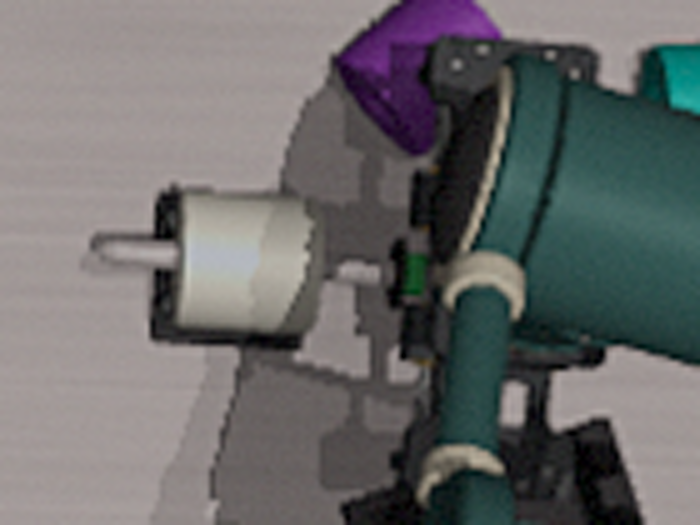

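The rod tip shows past the far end at crop (95,245) and the roller has not moved. Lifting gently.

arm_command:
  jaw: [0,0,0,0,0,0,0,0,0,0,0,0,0,0,0,0,0,0,0,0]
  slide:
    - [-0.05,0,0]
    - [-0.1,0,0]
    - [-0.15,0,0]
    - [-0.2,0,0]
    - [-0.25,0,0]
    - [-0.3,0,0]
    - [-0.4,0,0]
    - [-0.55,0,0]
    - [-0.75,0,0]
    - [-1.0,0,0]
    - [-1.3,0,0]
    - [-1.7,0,0]
    - [-2.1,0,0]
    - [-2.5,0,0]
    - [-2.9,0,0]
    - [-3.3,0,0]
    - [-3.7,0,0]
    - [-4.0,0,0]
    - [-4.2,0,0]
    - [-4.3,0,0]
  turn: [0,0,0,0,0,0,0,0,0,0,0,0,0,0,0,0,0,0,0,0]
  force: 58

```text
t: 9.72
ee_pos: [0.5822, -0.119, 0.1819]
tcp_rot: [1.246, 1.184, -1.245]
contact_force: [-0.5, -1.1, -2.3]
width: 0.0174
```

Run:
```python
from h import *
from rod import rodfit
s=snap('top'); rodfit(s,L=(.13,.157)); P=cloud(s).reshape(-1,3)
o=get_obs(); print('F',o['contact_force'].round(2),'M',o['wrist_torque'].round(3))
x,y,z=P.T; Q=P[(abs(x-.586)<.04)&(abs(y+.024)<.05)&(z>.12)]; print('roller z',np.percentile(Q[:,2],[50,95]),'y',np.percentile(Q[:,1],[1,99]))
# sheeter: use earlier numbers
goto([.541,.163,.178],-5)
```

```text
n 78 lateral slope deg 1.6 lat at .094 -0.0019 pitch deg -5.49 top-of-rod rel z at .094 0.0111
[[0.14, 0.0067], [0.16, 0.0048]] g [ 0.5823 -0.1191  0.1789] d [ 5.000e-02  9.987e-01 -3.000e-04]
tip at 0.1573
F [-0.21 -0.13 -1.15] M [-0.185 -0.075  0.011]
roller z [0.48611065 0.54323748] y [-0.07338541  0.01840375]
slide [  0.15  -2.21 -11.19] turn 0.36 yang -2.87 p [ 0.5823 -0.1191  0.1819] t 9.77 down [ 1.4e-03 -3.0e-04 -1.0e+00]
```

Run:
```python
from h import *
for n in('top','side'):
    s=snap(n); P=cloud(s).reshape(-1,3); x,y,z=P.T
    Q=P[(abs(x-.586)<.035)&(abs(y+.024)<.05)&(z>.12)&(z<.23)]; print(n,len(Q),'roller z',np.percentile(Q[:,2],[2,50,95]),'y',np.percentile(Q[:,1],[1,99]))
```

```text
top 1051 roller z [0.16985309 0.19580514 0.20337904] y [-0.06994837  0.02217863]
side 349 roller z [0.16140857 0.18946327 0.19782073] y [-0.05386243  0.02509331]
```

The roller hangs on the rod with its top at 203 mm, as expected. Carrying it to above the small sheeter.

arm_command:
  jaw: [0,0,0,0,0,0,0,0,0,0,0,0,0,0,0,0,0,0,0,0]
  slide:
    - [0,0,-0.1]
    - [0,-0.1,-0.3]
    - [0,-0.2,-0.7]
    - [0,-0.35,-1.3]
    - [0,-0.5,-2.0]
    - [0,-0.7,-2.8]
    - [0,-0.9,-3.6]
    - [0,-1.05,-4.5]
    - [0,-1.25,-5.4]
    - [0,-1.4,-6.3]
    - [0,-1.6,-7.2]
    - [0,-1.75,-8.1]
    - [0,-1.9,-8.9]
    - [0,-2.0,-9.6]
    - [0,-2.08,-10.2]
    - [0,-2.13,-10.7]
    - [0,-2.16,-11.0]
    - [0,-2.18,-11.15]
    - [0,-2.19,-11.25]
    - [0,-2.19,-11.25]
  turn: [0,0.02,0.04,0.06,0.08,0.1,0.12,0.14,0.16,0.18,0.2,0.22,0.24,0.26,0.28,0.3,0.32,0.34,0.36,0.36]

```text
t: 11.53
ee_pos: [0.5411, 0.1648, 0.1806]
tcp_rot: [1.273, 1.166, -1.274]
contact_force: [-0.7, -0.1, -3.4]
width: 0.017
```

Run:
```python
from h import *
from rod import rodfit
for n in('top','side'):
    s=snap(n); P=cloud(s).reshape(-1,3); x,y,z=P.T
    Q=P[(abs(x-.549)<.035)&(abs(y-.258)<.05)&(z>.18)&(z<.23)]; print(n,len(Q),'roller z',np.percentile(Q[:,2],[2,50,95]),'y',np.percentile(Q[:,1],[1,99]))
    Q=P[(abs(x-.549)<.04)&(abs(y-.258)<.07)&(z>.095)&(z<.113)]
    for q in (Q[Q[:,1]>.258],Q[Q[:,1]<.258]):
        if len(q)>8: print(' upright',q.min(0).round(4),q.max(0).round(4),len(q))
    # rod beyond roller
    d=np.array([.0872,.9962]); g=np.array(get_obs()['ee_pos']); a=(P[:,:2]-g[:2])@d; b=(P[:,:2]-g[:2])@[.9962,-.0872]
    m=(a>.13)&(a<.17)&(abs(b)<.015)&(abs(z-g[2])<.015); print(' rod tip part n',m.sum(),'lat',b[m].mean(),'z',np.percentile(z[m],90),'amax',a[m].max() if m.any() else 0)
    save(s,n+'5.png',(210,190,370,310) if n=='top' else (200,130,360,290),5 if n=='top' else 3.7)
goto([.5415,.1644,.182],-5); o=get_obs(); print(o['contact_force'],o['wrist_torque'])
```

```text
top 249 roller z [0.1806655  0.19448574 0.20170198] y [0.273284   0.30655905]
 upright [0.5312 0.3024 0.0961] [0.574  0.3104 0.1091] 24
 rod tip part n 81 lat -0.00010684565607045756 z 0.18327015907649313 amax 0.15910711332929905
side 23 roller z [0.18021089 0.18258709 0.18427545] y [0.21177514 0.22724639]
 upright [0.5238 0.2059 0.0952] [0.5613 0.2198 0.1061] 28<stdin>:11: RuntimeWarning: Mean of empty slice.
  ret = ret.dtype.type(ret / rcount)
Traceback (most recent call last):
IndexError: index -1 is out of bounds for axis 0 with size 0
```

View pics/top5.png

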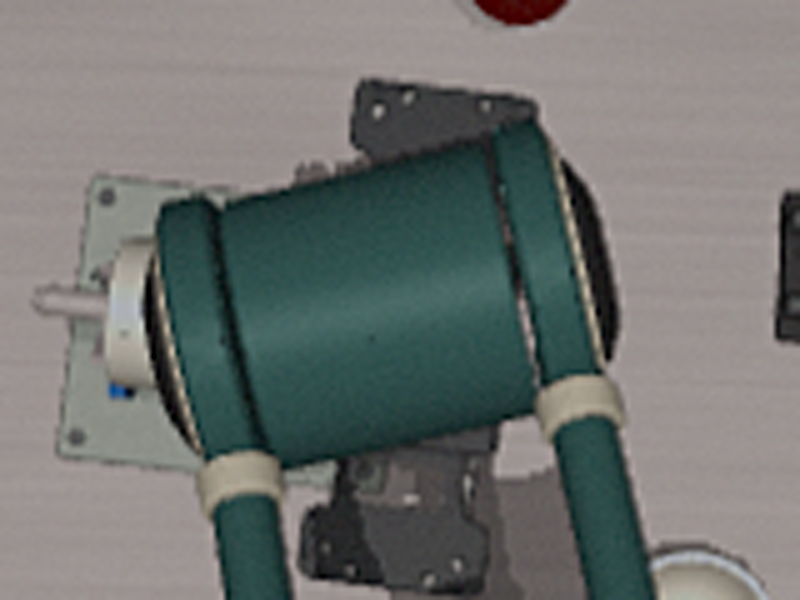

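Run:
```python
from h import *
s=snap('top'); P=cloud(s).reshape(-1,3); x,y,z=P.T
Q=P[(abs(x-.552)<.03)&(y>.25)&(y<.33)&(z>.19)&(z<.23)]; print(len(Q),'far end y',np.percentile(Q[:,1],[50,95,99]),'z',Q[:,2].max())
goto([.5415,.1640,.182],-5); o=get_obs(); print(o['contact_force'],o['wrist_torque'])
s=snap('side'); save(s,'side5.png',(200,130,360,290),3.7)
```

```text
172 far end y [0.28122223 0.28812218 0.29004699] z 0.20613784875002206
slide [-0.05  0.01  0.  ] turn -0.01 yang -5.07 p [0.5413 0.164  0.1807] t 11.68 down [-1.e-04 -3.e-04 -1.e+00]
[-0.58863167  0.03854698 -2.54207265] [-0.21277463 -0.05141571 -0.02026604]
```

View pics/side5.png

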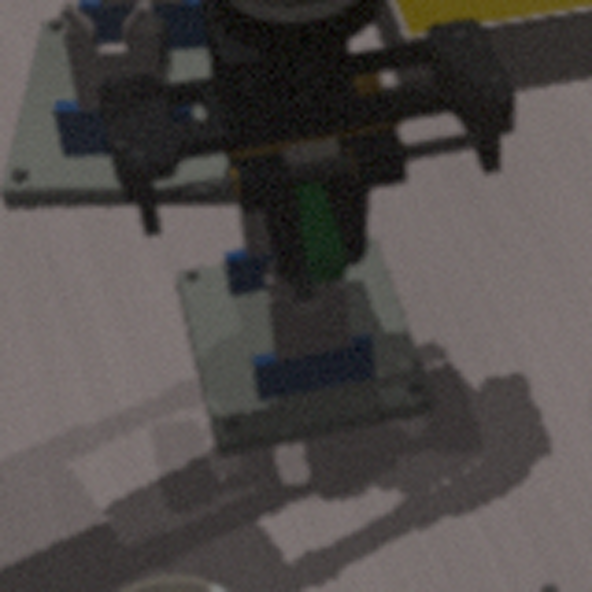

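Roller and sheeter are centred within about 1 mm. The side view shows the handle (crop 320,235) outside the near upright. Lowering to just above the slot throats.

arm_command:
  jaw: [0,0,0,0,0,0,0,0,0,0,0,0,0]
  slide:
    - [0.1,0,0]
    - [0.3,0,0]
    - [0.6,0,0]
    - [0.9,0,0]
    - [1.2,0,0]
    - [1.5,0,0]
    - [1.8,0,0]
    - [2.1,0,0]
    - [2.35,0,0]
    - [2.5,0,0]
    - [2.6,0,0]
    - [2.6,0,0]
    - [2.6,0,0]
  turn: [0,0,0,0,0,0,0,0,0,0,0,0,0]

```text
t: 12.82
ee_pos: [0.5413, 0.1647, 0.1158]
tcp_rot: [1.274, 1.166, -1.273]
contact_force: [-0.2, 1.1, -2.3]
width: 0.0174
```

arm_command:
  jaw: [0,0,0,0,0,0,0,0,0,0]
  slide:
    - [0.1,0,0]
    - [0.2,0,0]
    - [0.3,0,0]
    - [0.4,0,0]
    - [0.5,0,0]
    - [0.6,0,0]
    - [0.7,0,0]
    - [0.8,0,0]
    - [0.85,0,0]
    - [0.85,0,0]
  turn: [0,0,0,0,0,0,0,0,0,0]

```text
t: 13.65
ee_pos: [0.5409, 0.1646, 0.094]
tcp_rot: [1.273, 1.167, -1.274]
contact_force: [-0.2, 0.6, -3.1]
width: 0.0172
```

arm_command:
  jaw: [0,0,0,0,0]
  slide:
    - [0.06,0,0]
    - [0.12,0,0]
    - [0.18,0,0]
    - [0.2,0,0]
    - [0.2,0,0]
  turn: [0,0,0,0,0]

```text
t: 14.07
ee_pos: [0.5412, 0.1647, 0.0894]
tcp_rot: [1.274, 1.166, -1.274]
contact_force: [-0.1, 0.1, -1.3]
width: 0.0171
```

```bash
cat > seat.py <<'E'
from h import *
s=snap('top'); P=cloud(s).reshape(-1,3); x,y,z=P.T
d=np.array([.0872,.9962]); c=np.array([.549,.258]); a=(P[:,:2]-c)@d; b=(P[:,:2]-c)@[.9962,-.0872]
m=(a>.052)&(a<.07)&(abs(b)<.012)&(z>.06)&(z<.13); print('tip n',m.sum(),'lat',b[m].mean().round(4),'z90',np.percentile(z[m],90).round(4),'amax',a[m].max().round(4))
m=(abs(a)<.045)&(abs(b)<.035)&(z>.09)&(z<.15); print('roller n',m.sum(),'a',np.percentile(a[m],[1,99]).round(4),'z95',np.percentile(z[m],95).round(4))
o=get_obs(); print(o['ee_pos'].round(4),o['contact_force'].round(2),o['wrist_torque'].round(3))
E
python3 seat.py
```

```text
tip n 29 lat 0.0008 z90 0.0932 amax 0.064
roller n 281 a [0.0089 0.0445] z95 0.1111
[0.5413 0.1647 0.0895] [ 0.38 -0.1  -1.61] [-0.199 -0.078  0.028]
```

arm_command:
  jaw: [0,0,0,0,0,0]
  slide:
    - [0.02,0,0]
    - [0.04,0,0]
    - [0.06,0,0]
    - [0.08,0,0]
    - [0.08,0,0]
    - [0.08,0,0]
  turn: [0,0,0,0,0,0]

```text
t: 14.62
ee_pos: [0.5414, 0.1647, 0.0879]
tcp_rot: [1.274, 1.166, -1.273]
contact_force: [-0.8, -1.2, 2.3]
width: 0.0168
```

```bash
python3 seat.py
```

```text
tip n 28 lat 0.0007 z90 0.0931 amax 0.0647
roller n 277 a [0.0091 0.0442] z95 0.1106
[0.5414 0.1647 0.0879] [-0.45 -1.28  3.33] [-0.082  0.092  0.063]
```

Contact has begun: Fz went from −2 to +3 N. I press about 1 mm more, then check.

arm_command:
  jaw: [0,0,0,0]
  slide:
    - [0.02,0,0]
    - [0.03,0,0]
    - [0.03,0,0]
    - [0.03,0,0]
  turn: [0,0,0,0]

```text
t: 15.0
ee_pos: [0.5415, 0.1647, 0.0872]
tcp_rot: [1.274, 1.166, -1.273]
contact_force: [-1.0, -1.5, 6.3]
width: 0.0176
```

```bash
python3 seat.py
```

```text
tip n 27 lat 0.0007 z90 0.0958 amax 0.064
roller n 289 a [0.0093 0.0448] z95 0.1119
[0.5415 0.1647 0.0872] [-0.83 -1.23  5.23] [-0.053  0.117  0.084]
```

arm_command:
  jaw: [0.25,0.3,0.35,0.45,0.6,0.75,0.9,1,1,1]
  slide:
    - [0,0,0]
    - [0,0,0]
    - [0,0,0]
    - [0,0,0]
    - [0,0,0]
    - [0,0,0]
    - [0,0,0]
    - [0,0,0]
    - [0,0,0]
    - [0,0,0]
  turn: [0,0,0,0,0,0,0,0,0,0]

```text
t: 15.88
ee_pos: [0.5412, 0.1647, 0.0867]
tcp_rot: [1.274, 1.166, -1.274]
contact_force: [-0.2, 0.3, -0.4]
width: 0.0753
```

```bash
python3 seat.py
```

```text
tip n 30 lat 0.0002 z90 0.0923 amax 0.064
roller n 285 a [0.0091 0.0442] z95 0.111
[0.5412 0.1647 0.0867] [0.48 0.62 0.92] [-0.01  -0.083 -0.055]
```

Released with little force. Retracting straight up, then back to the −y side so the view is clear.

arm_command:
  jaw: [1,1,1,1,1,1,1,1,1,1,1,1]
  slide:
    - [-0.2,0,0]
    - [-0.6,0,0]
    - [-1.1,0,0]
    - [-1.7,0,0]
    - [-2.4,0,0]
    - [-3.2,0,0]
    - [-4.0,0,0]
    - [-4.8,0,0]
    - [-5.6,0,0]
    - [-6.2,0,0]
    - [-6.6,0,0]
    - [-6.6,0,0]
  turn: [0,0,0,0,0,0,0,0,0,0,0,0]

```text
t: 16.93
ee_pos: [0.5429, 0.1651, 0.256]
tcp_rot: [1.278, 1.163, -1.268]
contact_force: [1.0, -0.5, -0.6]
width: 0.0879
```

arm_command:
  jaw: [1,1,1,1,1,1,1,1,1,1,1,1,1,1]
  slide:
    - [0,0,0.3]
    - [0,0,1]
    - [0,0,2]
    - [0,0,3]
    - [0,0,4]
    - [0,0,5]
    - [0,0,6]
    - [0,0,7]
    - [0,0,8]
    - [0,0,9]
    - [0,0,9.6]
    - [0,0,10]
    - [0,0,10]
    - [0,0,10]
  turn: [0,0,0,0,0,0,0,0,0,0,0,0,0,0]

```text
t: 18.1
ee_pos: [0.5187, -0.0845, 0.2508]
tcp_rot: [1.274, 1.168, -1.275]
contact_force: [0.9, -0.2, 0.3]
width: 0.088
```

Run:
```python
from h import *
t=snap('top'); s=snap('side')
a=cv2.resize(t['image'][180:340,215:415,::-1],(800,640))[:300+0]; 
a=cv2.resize(t['image'][195:315,210:350,::-1],(400,343)); b=cv2.resize(s['image'][140:260,220:360,::-1],(400,343))
cv2.imwrite('pics/end.png',np.hstack([a,b]))
P=cloud(t).reshape(-1,3); x,y,z=P.T
d=np.array([.0872,.9962]); c=np.array([.549,.258]); A=(P[:,:2]-c)@d; B=(P[:,:2]-c)@[.9962,-.0872]
for lo in (-.12,-.105,-.09,-.075,-.03,-.01,.01,.03,.055):
    m=(A>lo-.006)&(A<lo+.006)&(abs(B)<.006)&(z>.03)&(z<.2); print(lo,'z',np.median(z[m]).round(4) if m.any() else None)
m=(abs(A)<.038)&(abs(B)<.012)&(z>.1); print('roller a',np.percentile(A[m],[1,99]).round(4))
hs=cv2.cvtColor(t['image'],cv2.COLOR_RGB2HSV).reshape(-1,3); g=(hs[:,0]>40)&(hs[:,0]<80)&(hs[:,1]>120)&(abs(A+.094)<.05)&(abs(B)<.03); print('handle a',np.percentile(A[g],[1,99]).round(4),'lat',B[g].mean().round(4))
for nm,cc in(('sauce',(313,180)),('jar',(384,158)),('bowl',(348,317))):
    W=P.reshape(480,640,3)[cc[1]-24:cc[1]+24,cc[0]-24:cc[0]+24].reshape(-1,3); W=W[W[:,2]>.012]; W=W[W[:,2]<.2]; print(nm,W[:,:2].mean(0).round(3))
```

```text
-0.12 z 0.0946
-0.105 z 0.095
-0.09 z 0.0951
-0.075 z 0.0951
-0.03 z 0.0958
-0.01 z 0.1086
0.01 z 0.1094
0.03 z 0.107
0.055 z 0.0907
roller a [-0.0286  0.0303]
handle a [-0.121  -0.0668] lat -0.0003
sauce [0.713 0.133]
jar [ 0.774 -0.022]
bowl [0.416 0.047]
```

View pics/end.png

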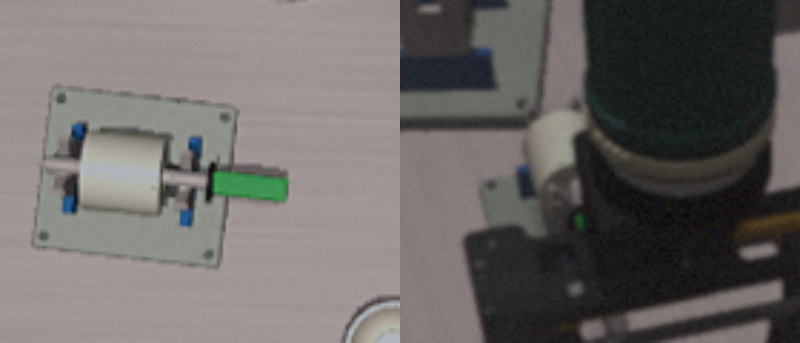

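The spindle is seated level: handle top 95 mm, rod top 91 mm, roller top 109 mm, all as expected. The roller is centred between the uprights (−29 to +30 mm), the handle is outside, and the bystanders have not moved. Handing in.

```bash
python3 -c "
from station import *
print(finish_job())"
```

```text
the job is handed in; nothing more can be done
None
```

The job is done and handed in after about 18 s of robot time. I gripped the spindle by its green handle and threaded the rod through the white roller's bore. I then lifted the roller off the rack on the rod, lowered the spindle into the small 150 x 130 mm sheeter, let go and backed the arm away.

**Seating:** in the top view the spindle lies level in both slots. Rod top is about 91 mm, handle top 95 mm and roller top 109 mm, which match a full seat. The roller spans −29 to +30 mm between the uprights, and the handle lies outside them at −67 to −121 mm.

**Forces:** contact readings between moves were close to zero while threading, and at most about 6 N when seating. The gripper never touched the roller.

**Bystanders:** sauce bottle, dip bowl and spice jar measured at the same positions as at the start.

**Doubts:**
- In the last side view the arm hid most of the sheeter, so the final check rests on the top camera's picture and depth.
- Single depth readings of the rod tip varied by about 3 mm while seating, and the two cameras gave bore angles 1–3° apart. Neither affected the fit.

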